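Clamp a glued pattern plate on its backing block

ROBOT

A 6-joint arm with a two-finger parallel gripper is mounted at the origin on the work surface; the furniture and walls round the work are solid. World frame = base frame: x ahead of the robot, y to its left, z up, the work surface at z = 0. Lengths are in m, angles in rad, forces in N, time in s.
With the tool pointing down it reaches from about 0.3 to 0.825 m from the base axis. Payload 5.4 kg.
Tool frame: the origin (TCP) lies midway between the tips of the shut fingers; the grasp point (between the pads) lies 19 mm behind it; z points along the fingers, y is the direction in which the jaws open and shut (so a half turn about z gives the same grasp; the last joint's range is limited). The gripper opens to 92 mm and grips with 3 to 60 N. Pads are 20 mm wide; open, the fingers measure 128 mm over their backs; the gripper's body (75 mm by 189 mm) begins 69 mm behind the grasp point.
Start: joints at [-1.343, 0.158, 1.597, -0, 1.386, -0.21], TCP at [0.244, -0.521, 0.215] pointing down, gripper open.
Joint ranges: [-2.91, 2.91], [-0.94, 2.29], [0.18, 2.7], [-1.29, 4.43], [0.17, 2.64], [-3, 3]. Speed limits (rad/s): [2.57, 2.57, 3.14, 3.14, 3.14, 3.14].

INTERFACE

Orientations are given as a unit quaternion [w, x, y, z].
In Python, from bench import r gives the robot as it stands.
- The arm moves only by the tool send_rows, never from a script. Its arguments are lists of equal length, an entry for each row: "rotation": the turn, a rotation vector about the world's x, y, z in units of 5 degrees (1.0 is 5 degrees), a list of three; "slide": the shift along the world's x, y, z in units of 40 mm (1.0 is 40 mm), a list of three; "jaw": the finger opening in mm, from 0 to 91.9. In form: {"rotation": [[wx, wy, wz], ...], "slide": [[x, y, z], ...], "jaw": [jaw, ...]}. A call has 1 to 20 rows; each row is the pose to reach, as a shift and turn from the pose measured when the call began; what a row does not reach only later rows make up. A row lasts 1/12 s, in which the tool goes at most 41.7 mm and 7.16 degrees, less where a joint would pass 70% of its speed; a pose out of reach is approached as far as the arm can. A call with a gripper value outside its range is refused whole. The fingers move at their own pace and stop on an object; "grip_force" is the grip in N (left out, the last holds). Time passes only in rows, so rows that repeat a pose let the fingers close. It gives the time, the measured TCP pose, the force and the opening at its end, in the units of the state.
- r.sense(): the state, without advancing time (a new reading comes with each control period).
- r.grab_frame(name): name is "scene" or "top"; returns a dict with "pixels" (400x640x3 uint8, red, green, blue), "range_z" (400x640 float32, m along the optical axis (not along the pixel's ray), 0 where there is no reading), "K" (3x3 intrinsics, pixels), "distortion" ([k1, k2, p1, p2, k3] as OpenCV has them; the pictures are not rectified), "world_to_cam" (4x4, takes a point from world to camera coordinates). Camera axes: x right, y down, z forward; pixel columns grow to the right and rows downward; lengths in m; the calibration is good to about 2 mm. A picture is of the moment at which its call begins.
- r.close_job(): hands the job in, once; it reports no verdict.
The state is a dict: "time": time; "q": joint angles; "dq": joint speeds; "tau": joint torques, N m; "tool_pos": TCP position; "tool_rot": TCP orientation; "force": force on the tool from outside, world axes, zero at the start; "torque": the same for the moment, N m; "grip_width": finger opening in m.
Only numpy, scipy, OpenCV 4.12 (cv2) and the standard library are available. Lean on these libraries where they do the work, as an engineer would, in place of code of your own. Each camera call takes 0.05 s, during which the arm holds its last target.

TASK

The pattern plate has just been glued on its wooden backing block and lies under the bar clamp. Push the clamp's sliding jaw down its bar until its pad meets the plate and the jaw tilts and binds on the bar under a gentle push of about 17 N (never more than 22 N), then screw the wooden handle clockwise about half a turn past snug, so that the plate is held firmly but not crushed. Keep the plate centred on the block, do not disturb the tools lying around, and let go.

Things in the scene. Friction and masses are not known exactly. Their poses are not given: they have to be found in the camera images.
- clamp: Grey cast bar clamp bolted to the table. Base plate 180 x 100 x 12 mm; origin at the centre of its underside, x along its length, z up. An upright flat steel bar (20 x 10 mm, top at z = 182 mm) stands at x = -55 mm; the sliding jaw's arm reaches along +x from the bar to the screw, whose axis is at x = +55 mm, over the work. The clamp holds the work between the base plate and the pad under the screw.
- jaw_slide (a joint): how far the sliding jaw has come down the bar (m), 0 at the top, 0.085 at the most. Its collar (42 x 30 mm, 50 mm tall) has its centre 150 mm above the table at 0. Friction holds it up; pushed straight down on a wing it slides with 3 to 6 N. Pushed far from the bar (on the arm or the handle) it cocks and jams.
- jaw_tilt (a joint): tilt of the jaw on its bar (rad), about 0 when free; positive when the screw end is lifted. It has about 0.03 rad of play, held level by a weak spring (8 N m/rad); beyond it (when the pad is pressed up by the work with more than 2 to 3 N) the jaw's edges bite on the bar and it binds: the push needed rises steeply, and it stays there when let go. Under the load of the screw it tilts on to about 0.06.
- wings: the two flat grey wings on the jaw, which move and tilt with it; origin in the middle of the collar, 25 mm below the wings' tops, x, y, z as the clamp's. A push of 15 to 19 N binds the jaw firmly, so that the pad rests on the plate with more than 5 N; keep it below 22 N (at 10 mm/s the force rises slowly enough to stop in time).
- wing_a (a point): centre of the top of one of two flat wings that stick out from the jaw's collar, left and right of the bar, to push it down by. Wing top 26 mm (along the clamp's x) x 36 mm (from 18 to 54 mm beside the bar's middle). This one lies at the clamp's y = +37 mm.
- wing_b (a point): the same for the other wing, at the clamp's y = -37 mm
- screw (a joint): angle of the screw (rad), 0 to 18.8; clockwise seen from above counts up and drives the pad down, 8 mm a turn. The thread has 0.12 N m of friction and stays where it is left.
- handle: the wooden handle; origin on the screw's axis, 71 mm below handle_mid
- handle_mid (a point): middle of the upright round wooden handle on top of the screw, on its axis: diameter 28 mm, 55 mm long (the middle 42 mm is straight). It sinks with the screw as it turns. There are 27 mm or more from its middle to its lower end, and 24 mm or less from there down to the arm.
- spindle: the screw's spindle with the round black rubber pad (diameter 26 mm) under it, that presses the plate; origin on the screw's axis at the height of the middle of the jaw's collar when the screw is at 0, sinking with it. The pad's underside lies 25 to 41 mm below the origin, differently each time, as its neck is screwed in more or less: only touch tells exactly where. Pressed up, the pad gives 1 mm for 20 N.
- pattern_plate: off-white round pattern plate, diameter 56 mm, 11 mm thick, loose on the block; origin at the centre of its underside, z up
- backing_block: light wooden block 70 x 70 x 35 mm, loose on the clamp's base plate under the pad; origin at the centre of its underside
- stamp: black self-inking hand stamp, 36 x 62 mm, 97 mm tall, standing upright; origin at the centre of its foot. Leave alone
- tape: roll of packing tape lying flat, 102 mm across, 49 mm tall; origin at the centre of its underside. Leave alone
- scraper: bench scraper with wooden handle lying flat, 152 x 79 x 19 mm; origin at the centre of its underside. Leave alone

How it is judged:
On the way, in this order (a step that is already met when the one before it is completed fails the run):
1. the pad rests on the plate with more than 5 N and the jaw is tilted by more than 0.025 rad and bound on its bar, with nothing yet on the handle (value of joint jaw_tilt above 0.025 rad and contact force between spindle and pattern_plate above 5 N and contact force between anything else and handle below 0.5 N), for 0.2 s.
2. the screw is tight: the pad presses the plate with 17 to 65 N (contact force between spindle and pattern_plate between 17 and 65 N), for 0.2 s.
At the end, for the whole second after the job is handed in: the pad presses the plate with 17 to 65 N, the jaw tilted by more than 0.025 rad and bound on the bar, the plate flat (within 0.06 rad) and within 6 mm of the block's middle, at rest (all of step 2 and value of joint jaw_tilt above 0.025 rad and horizontal distance between pattern_plate and backing_block below 0.006 m and angle between pattern_plate's own z axis and vertical below 0.06 rad and linear speed of pattern_plate below 0.01 m/s); the robot touches nothing.
It fails at once if the jaw's wings are pushed with more than 22 N (contact force between anything else and wings above 22 N).
It fails at once if the plate is crushed with more than 70 N (contact force between spindle and pattern_plate above 70 N).
It fails at once if a bystander is moved by more than 3 cm (distance of any of stamp, tape, scraper from where it was at the start of the episode above 0.03 m).
It also fails if it takes over 72 s, if anything falls off the work surface, if the arm or the gripper's body presses on something with over 40 N, if the wrist force passes 120 N, or if a joint passes its speed limit or range.

## Working session

There is one attempt and no reset: what is moved stays moved. The work goes in short steps, Python scripts to look and compute and a tool call to move; the robot and the scene stay as the last step left them, time stands still between calls to the robot, and variables do not carry over. Pictures are saved under pics/ and viewed, and the job is handed in when it is done.

Besides the shell and the picture viewer there is one more tool, called after "Request:" as name(argument=value, ...) on one line, values as JSON. send_rows: Moves the arm, as the interface text tells. Its arguments: {"type":"object","properties":{"rotation":{"type":"array"},"slide":{"type":"array"},"jaw":{"type":"array"},"grip_force":{"type":"number"}},"required":["rotation","slide","jaw"]}

```bash
mkdir -p pics; ls; python3 - <<'E'
from bench import r
import cv2,numpy as np
s=r.sense(); print(s)
for n in("scene","top"):
    f=r.grab_frame(n); cv2.imwrite(f"pics/{n}0.png",f["pixels"][:,:,::-1]); np.savez(f"{n}0.npz",**f)
    print(f["K"],f["distortion"],f["world_to_cam"])
E
```

```text
pics
{'time': 0.0, 'q': array([-1.34308373e+00,  1.59034194e-01,  1.59822798e+00, -1.66656970e-05,
        1.38619425e+00, -2.10100361e-01]), 'dq': array([ 0.0003328 ,  0.00201851,  0.00060971,  0.00143424, -0.00062647,
       -0.00230454]), 'tau': array([ 1.53883273e-03, -3.85569298e+01, -3.22103906e+01,  7.02225929e-02,
        3.76996142e-02, -1.48207846e-04]), 'tool_pos': array([ 0.24360809, -0.52015427,  0.2136294 ]), 'tool_rot': array([-9.31776094e-04,  9.76134747e-01,  2.17163732e-01, -1.63956970e-05]), 'force': array([-0.74252878, -0.07609081,  0.79575767]), 'torque': array([-0.03173083, -0.03096936, -0.00769323]), 'grip_width': 0.09199460095552843}
[[420.30828281   0.         317.44474002]
 [  0.         420.30828281 199.50173328]
 [  0.           0.           1.        ]] [-0.01985844  0.          0.          0.          0.        ] [[-5.46058001e-01 -8.37747110e-01  6.62855242e-04  1.33510041e-01]
 [-4.03450666e-01  2.62282495e-01 -8.76604502e-01  3.23120753e-01]
 [ 7.34199032e-01 -4.78944331e-01 -4.81211085e-01  1.04548507e+00]
 [ 0.00000000e+00  0.00000000e+00  0.00000000e+00  1.00000000e+00]]
[[460.40546429   0.         323.36272395]
 [  0.         460.40546429 200.10716618]
 [  0.           0.           1.        ]] [-0.01213207  0.          0.          0.          0.        ] [[-0.01253246 -0.99989262  0.00759482 -0.07451594]
 [-0.99725804  0.01194471 -0.07303235  0.43386938]
 [ 0.07293379 -0.00848927 -0.99730065  1.50955118]
 [ 0.          0.          0.          1.        ]]
```

View pics/scene0.png

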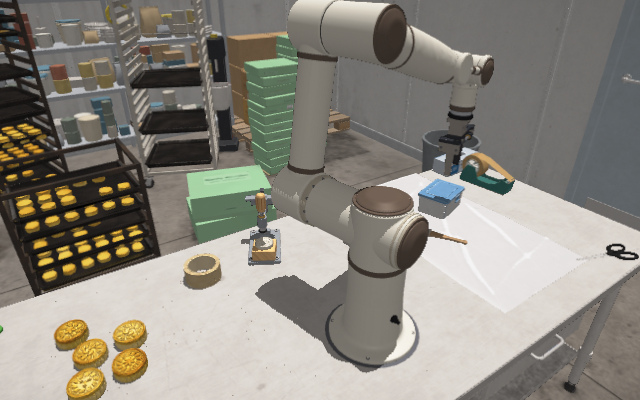

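View pics/top0.png

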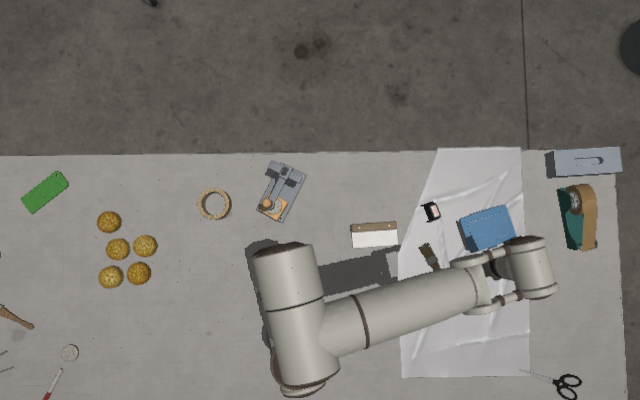

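The clamp is at about (280,190) in top and (264,235) in scene; the tape is at (213,204) and the scraper at (374,234) in top. I'll enlarge both views of the clamp.

```bash
cat > h.py <<'E'
import numpy as np,cv2
def load(n): return dict(np.load(n+".npz"))
def ray(f,uv):
    p=cv2.undistortPoints(np.array([[uv]],float),f["K"],f["distortion"])[0,0]
    R=f["world_to_cam"][:3,:3];t=f["world_to_cam"][:3,3]
    return -R.T@t, R.T@np.array([p[0],p[1],1.])
def onplane(f,uv,z):
    o,d=ray(f,uv); return o+d*(z-o[2])/d[2]
def cloud(f):
    h,w=f["range_z"].shape
    vv,uu=np.mgrid[:h,:w]
    p=cv2.undistortPoints(np.stack([uu.ravel(),vv.ravel()],1).astype(float)[:,None],f["K"],f["distortion"])[:,0]
    z=f["range_z"].ravel()
    P=np.c_[p*z[:,None],z]
    R=f["world_to_cam"][:3,:3];t=f["world_to_cam"][:3,3]
    return ((P-t)@R).reshape(h,w,3)
def proj(f,X):
    R=f["world_to_cam"][:3,:3];t=f["world_to_cam"][:3,3]
    return cv2.projectPoints(np.array(X,float).reshape(-1,1,3),cv2.Rodrigues(R)[0],t,f["K"],f["distortion"])[0][:,0]
def crop(f,name,u0,v0,u1,v1,k):
    im=f["pixels"][v0:v1,u0:u1,::-1]
    cv2.imwrite(name,cv2.resize(im,None,fx=k,fy=k,interpolation=cv2.INTER_CUBIC))
E
python3 - <<'E'
from h import *
t=load("top0");s=load("scene0")
crop(t,"pics/tc.png",240,145,320,235,6); crop(s,"pics/sc.png",235,180,295,275,6)
C=cloud(t)
np.set_printoptions(linewidth=250)
print((C[158:226:3,250:310:3,2]*1000).astype(int))
E
```

```text
[[  -2    0    1    4    5    0   -5   -4   -3    3    3    2    1    0    4    8    0   -3    5    5]
 [   1    0    4    0    0    3    0  154    8    4    0   -2    8    1   -4    2    3    0    9    0]
 [   0    1    1   -1    9   -2    2  162  163  161   15   10    4    0    8   11   -1    2    0    0]
 [   3   -1    0   -1    4   -1  165  161  152  159  155  155  160  158   -4    0    0    1    3    4]
 [  -3    5    0    0   -3    4   -2    3  158  155  155  182  184  157  150    9   -1    0    2    6]
 [   4   -4   -2   -6    0    1   -4    1    0   14  155  178  180  161  160  165   14   17    2    0]
 [  -1    2    1    3    1    4    1   -6    5   10  155  153  161  153  163  158  162 1537   11    0]
 [   2    0    0   -1    1   -1    4    0   12   18  150  151  156  110  154  157  158  159   10    1]
 [   4    6   -2    4    1    1    0   17   11  151  148  143   26   29   21   12  160   11    1    5]
 [   7   -6    0    0    1   -3    2   11    9  143  149  144   13   24   15   11   20   13    2    3]
 [   2    0   -1    5   -3   -7 1537    6 1537  150  144   17   10   1
[... 569 characters left out ...]
   47  225  221  199  139   59   58   50   40   16    2   -2   -2    2    4   -1]
 [   0    4    9   48   49   56  148  145   58   55   52   46   12    8    1    1    0    4    3   -6]
 [   4    2    1    0   45   52   57   52   57   57   46   17    9    2   -3    1    3    3   -1   -1]
 [   0   -1    1   -4   -1    4   55   44   45   45   44    9   10    0    2   -1    3    3   -4   -2]
 [   0    1    4    2    2    1    3    4   41   48   16    8   -4    0    4   -1   -3    5    1    2]
 [   0    0   -2    0    5   -3   -1   -1    7   -2   15    9   -5    3    6    1   -1    1    5    4]
 [1537   -2    2    0    7    2    4   -1    5    1   -4    4    7    0   -2    0    0    0    1    4]]
```

View pics/tc.png

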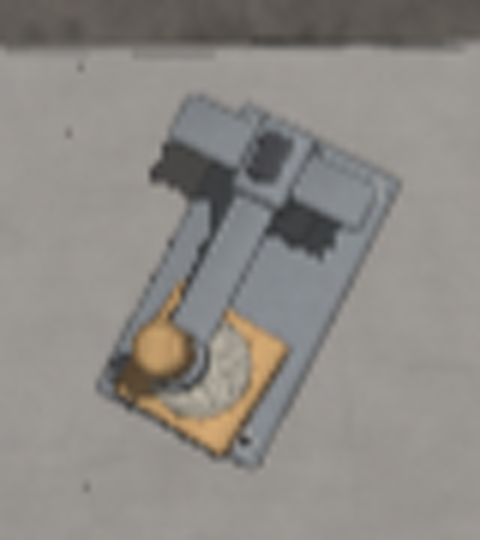

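View pics/sc.png

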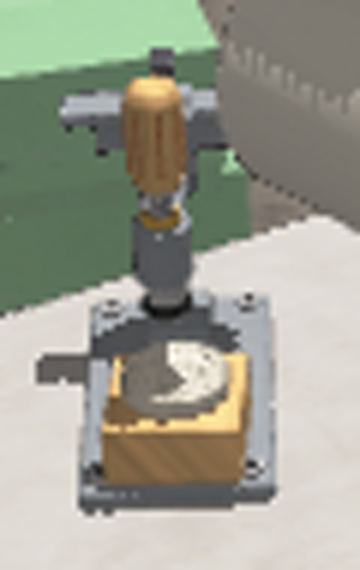

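The top crop shows the bar top at (270,155), wings at (210,125) and (335,190), the handle at (163,347), and the base corners at (100,388), (255,468) and (400,183). The scene crop shows the pad above the plate with a gap.

```bash
python3 - <<'E'
from h import *
t=load("top0");s=load("scene0")
g=lambda u,v:(240+(u+.5)/6-.5,145+(v+.5)/6-.5)
c=[onplane(t,g(*p),.012) for p in[(98,388),(253,469),(402,183)]]
for x in c: print(x)
print(np.linalg.norm(c[0]-c[1]),np.linalg.norm(c[1]-c[2]))
cen=(c[0]+c[2])/2; xx=(c[1]-c[2]);xx/=np.linalg.norm(xx); yy=(c[0]-c[1]);yy/=np.linalg.norm(yy)
print("base centre",cen,np.degrees(np.arctan2(xx[1],xx[0])),np.degrees(np.arctan2(yy[1],yy[0]))-90,"expected z x y")
C=cloud(t)[150:230,240:320].reshape(-1,3)
a=np.arctan2(xx[1],xx[0])
X=np.array([np.cos(a),np.sin(a)]);Y=np.array([-X[1],X[0]])
L=np.c_[(C[:,:2]-cen[:2])@X,(C[:,:2]-cen[:2])@Y,C[:,2]]
def rep(n,m): print(n,m.sum(),np.median(L[m],0),np.percentile(L[m],5,0),np.percentile(L[m],95,0))
z=L[:,2];x=L[:,0];y=L[:,1]
ok=(abs(x)<.12)&(abs(y)<.09)&(z<.3)
rep("handle",ok&(z>.19)&(x>0)); rep("bar",ok&(z>.173)&(x<0))
w=ok&(z>.14)&(z<.173)&(x<-.03)
rep("wing+",w&(y>.024));rep("wing-",w&(y<-.024))
rep("arm",ok&(z>.12)&(z<.17)&(x>-.02)&(x<.04)); rep("top of plate",ok&(z>.053)&(z<.065)); rep("block",ok&(z>.04)&(z<.052))
# handle in scene
print("bar top bearing top", onplane(t,g(270,155),.182), onplane(t,g(163,345),.222))
# triangulate handle: expected axis project
for name,p in [("bar",cen[:2]-.055*X),("screw",cen[:2]+.055*X),("wa",cen[:2]-.055*X+.037*Y),("wb",cen[:2]-.055*X-.037*Y)]: print(name,p,"r",np.linalg.norm(p))
sp=np.append(cen[:2]+.055*X,.222); print("proj screw top in scene",proj(s,sp),proj(t,sp))
hs=C=cloud(s)[180:275,235:295].reshape(-1,3)
L=np.c_[(C[:,:2]-cen[:2])@X,(C[:,:2]-cen[:2])@Y,C[:,2]]
m=(abs(L[:,0])<.12)&(abs(L[:,1])<.09)&(L[:,2]>.16)&(L[:,0]>0)
print("scene handle",np.median(L[m],0),np.percentile(L[m],2,0),np.percentile(L[m],98,0))
m=(abs(L[:,0])<.12)&(abs(L[:,1])<.09)&(L[:,2]>.05)&(L[:,0]>.03)&(L[:,2]<.07)
print("scene plate",np.median(L[m],0),np.percentile(L[m],2,0),np.percentile(L[m],98,0))
E
```

```text
[0.4055158  0.14410642 0.012     ]
[0.3597545  0.05877274 0.012     ]
[ 0.51757799 -0.02494848  0.012     ]
0.09682940318529511 0.17865469156021496
base centre [0.46154689 0.05957897 0.012     ] 152.05522430487025 -28.203015302427332 expected z x y
handle 84 [0.05663145 0.00222109 0.22276165] [ 0.04514703 -0.01049897  0.20099432] [0.06790168 0.01298603 0.22850796]
bar 38 [-0.05347853 -0.00101842  0.18245155] [-0.06308194 -0.00760375  0.17828762] [-0.0431223   0.00549924  0.1869138 ]
wing+ 86 [-0.05375808  0.03798017  0.15822154] [-0.06564636  0.02565005  0.15359306] [-0.04215912  0.05145548  0.16239581]
wing- 89 [-0.05357125 -0.03942145  0.15885823] [-0.06474426 -0.05273044  0.15411676] [-0.04143968 -0.02594493  0.16280202]
arm 149 [ 1.02616036e-02 -1.27009222e-04  1.47329504e-01] [-0.01641528 -0.01057209  0.1423252 ] [0.03709361 0.00970181 0.15253083]
top of plate 130 [0.05803617 0.01218716 0.05810838] [ 0.03091817 -0.01117335  0.05348968] [0.07981698 0.02599169 0.06309222]
block 168 [0.06726517 0.01937095 0.04722583] [ 0.02208803 -0.03048484  0.04153521] [0.08787757 0.03534858 0.05131303]
bar top bearing top [0.51043643 0.03545852 0.182     ] [0.41413892 0.08403958 0.222     ]
bar [0.51013388 0.03380485] r 0.5112527170411103
screw [0.41295991 0.08535309] r 0.42168831955659913
wa [0.49279493 0.00111907] r 0.4927961958775097
wb [0.52747283 0.06649064] r 0.5316470546259898
proj screw top in scene [[260.29874741 194.00646507]] [[266.29230292 202.49974273]]
scene handle [ 0.06650249 -0.00097682  0.20072495] [ 0.05309909 -0.01529512  0.16382778] [0.07243722 0.01181129 0.22471194]
scene plate [0.06187545 0.00014182 0.05672961] [ 0.03287508 -0.02636972  0.05060648] [0.08311687 0.02489426 0.06016454]
```

Request:
send_rows(rotation=[[0,0,0],[0,0,0],[0,0,1.3],[0,0,2.6],[0,0,3.9],[0,0,5.2],[0,0,6.5],[0,0,7.8],[0,0,9.1],[0,0,10.4],[0,0,11.7],[0,0,13.0],[0,0,14.3],[0,0,15.6],[0,0,16.9],[0,0,18.2],[0,0,19.5],[0,0,20.8],[0,0,22.1],[0,0,23.4]], slide=[[0,0,1],[0,0,2],[0.3,0.7,2.2],[0.65,1.4,2.2],[1.0,2.1,2.2],[1.35,2.8,2.2],[1.7,3.5,2.2],[2.05,4.2,2.2],[2.4,4.9,2.2],[2.75,5.6,2.2],[3.1,6.3,2.2],[3.45,7.0,2.2],[3.8,7.7,2.2],[4.15,8.4,2.2],[4.5,9.1,2.2],[4.85,9.8,2.2],[5.2,10.5,2.2],[5.55,11.2,2.2],[5.9,11.9,2.2],[6.2,12.6,2.2]], jaw=[60,60,60,60,60,60,60,60,60,60,60,60,60,60,60,60,60,60,60,60], grip_force=30)

```text
time: 1.77
tool_pos: [0.4919, -0.0146, 0.3013]
tool_rot: [-0.001, 0.322, 0.947, -0.001]
force: [0.8, -0.0, 0.1]
grip_width: 0.0603
```

Request:
send_rows(rotation=[[0,0,1],[0,0,1.97],[0,0,1.97],[0,0,1.97],[0,0,1.97],[0,0,1.97],[0,0,1.97]], slide=[[0.23,0.6,0],[0.46,1.23,0],[0.46,1.23,-0.7],[0.46,1.23,-1.4],[0.46,1.23,-2.0],[0.46,1.23,-2.2],[0.46,1.23,-2.2]], jaw=[60,60,60,60,60,60,60])

```text
time: 2.35
tool_pos: [0.5085, 0.035, 0.2106]
tool_rot: [-0.004, 0.24, 0.971, -0.001]
force: [0.4, 0.0, 0.6]
grip_width: 0.0596
```

```bash
python3 - <<'E'
from bench import r
from h import *
np.set_printoptions(precision=4,suppress=True)
s=r.sense();print(s["tool_pos"],s["tool_rot"],s["q"],s["force"])
for n in("scene","top"):
    f=r.grab_frame(n); np.savez(n+"1.npz",**f)
crop(load("top1"),"pics/tc1.png",220,125,340,235,6); crop(load("scene1"),"pics/sc1.png",225,120,315,275,5)
E
```

```text
[0.5085 0.035  0.2106] [-0.0035  0.2397  0.9708 -0.001 ] [-0.1679 -0.0029  1.776  -0.0015  1.3756 -1.2543] [0.3869 0.0325 0.5819]
```

View pics/sc1.png

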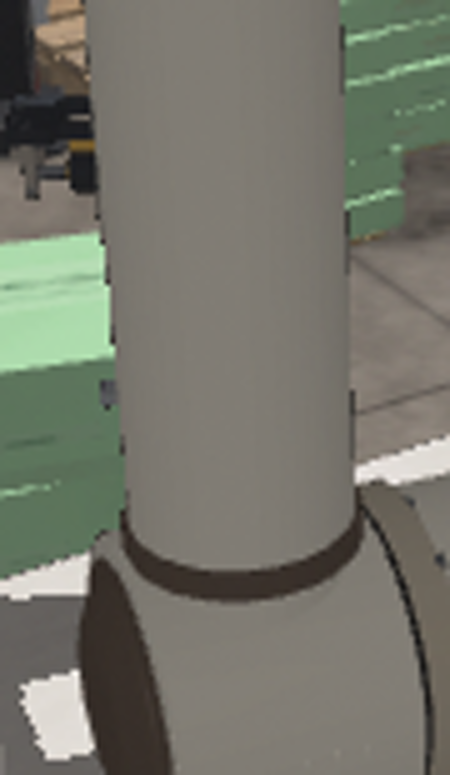

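View pics/tc1.png

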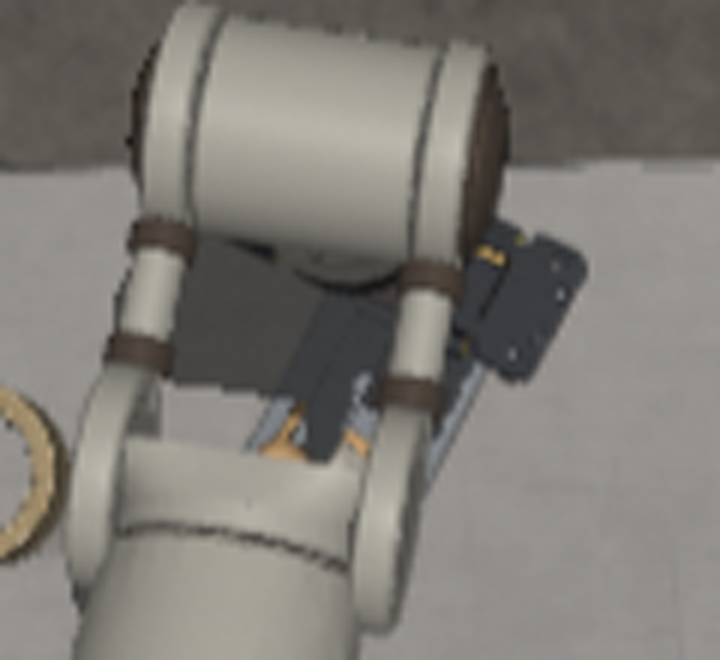

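The arm hides most of the clamp in both views, but the gripper body lies along the clamp's y, and the handle at (285,450) in the top crop is undisturbed. Next I go down on the wings.

Request:
send_rows(rotation=[[0,0,0],[0,0,0],[0,0,0],[0,0,0],[0,0,0],[0,0,0],[0,0,0],[0,0,0],[0,0,0],[0,0,0],[0,0,0],[0,0,0],[0,0,0],[0,0,0]], slide=[[0.04,0,-0.3],[0.04,0,-0.6],[0.04,0,-0.9],[0.04,0,-1.05],[0.04,0,-1.1],[0.04,0,-1.14],[0.04,0,-1.18],[0.04,0,-1.22],[0.04,0,-1.26],[0.04,0,-1.3],[0.04,0,-1.34],[0.04,0,-1.38],[0.04,0,-1.42],[0.04,0,-1.46]], jaw=[60,60,60,60,60,60,60,60,60,60,60,60,60,60])

```text
time: 3.62
tool_pos: [0.5126, 0.0344, 0.1563]
tool_rot: [0.0, 0.24, 0.971, -0.001]
force: [-1.4, -0.3, 4.8]
grip_width: 0.0598
```

Request:
send_rows(rotation=[[0,0,0],[0,0,0],[0,0,0],[0,0,0],[0,0,0],[0,0,0],[0,0,0],[0,0,0],[0,0,0],[0,0,0],[0,0,0],[0,0,0],[0,0,0],[0,0,0],[0,0,0],[0,0,0]], slide=[[-0.02,0,-0.03],[-0.02,0,-0.06],[-0.02,0,-0.09],[-0.02,0,-0.12],[-0.02,0,-0.15],[-0.02,0,-0.18],[-0.02,0,-0.21],[-0.02,0,-0.24],[-0.02,0,-0.27],[-0.02,0,-0.3],[-0.02,0,-0.33],[-0.02,0,-0.36],[-0.02,0,-0.39],[-0.02,0,-0.42],[-0.02,0,-0.45],[-0.02,0,-0.48]], jaw=[60,60,60,60,60,60,60,60,60,60,60,60,60,60,60,60])

```text
time: 4.95
tool_pos: [0.5118, 0.0344, 0.1369]
tool_rot: [0.0, 0.24, 0.971, -0.001]
force: [3.6, 1.1, 3.1]
grip_width: 0.0599
```

Request:
send_rows(rotation=[[0,0,0],[0,0,0],[0,0,0],[0,0,0],[0,0,0],[0,0,0],[0,0,0],[0,0,0],[0,0,0],[0,0,0],[0,0,0],[0,0,0]], slide=[[0,0,-0.02],[0,0,-0.04],[0,0,-0.06],[0,0,-0.08],[0,0,-0.1],[0,0,-0.12],[0,0,-0.14],[0,0,-0.16],[0,0,-0.18],[0,0,-0.2],[0,0,-0.22],[0,0,-0.24]], jaw=[60,60,60,60,60,60,60,60,60,60,60,60])

```text
time: 5.95
tool_pos: [0.5117, 0.0343, 0.1272]
tool_rot: [0.0, 0.24, 0.971, -0.001]
force: [2.1, 0.7, 3.3]
grip_width: 0.0601
```

Request:
send_rows(rotation=[[0,0,0],[0,0,0],[0,0,0],[0,0,0]], slide=[[0,0,-0.02],[0,0,-0.04],[0,0,-0.06],[0,0,-0.08]], jaw=[60,60,60,60])

```text
time: 6.28
tool_pos: [0.5118, 0.0343, 0.124]
tool_rot: [0.0, 0.24, 0.971, -0.001]
force: [2.4, 0.5, 3.9]
grip_width: 0.0601
```

Request:
send_rows(rotation=[[0,0,0],[0,0,0],[0,0,0],[0,0,0]], slide=[[0,0,-0.02],[0,0,-0.04],[0,0,-0.06],[0,0,-0.08]], jaw=[60,60,60,60])

```text
time: 6.62
tool_pos: [0.5118, 0.0344, 0.1207]
tool_rot: [0.0, 0.24, 0.971, -0.001]
force: [1.8, 0.5, 3.4]
grip_width: 0.0601
```

Request:
send_rows(rotation=[[0,0,0],[0,0,0],[0,0,0]], slide=[[0,0,-0.02],[0,0,-0.04],[0,0,-0.06]], jaw=[60,60,60])

```text
time: 6.87
tool_pos: [0.5118, 0.0344, 0.1182]
tool_rot: [0.0, 0.24, 0.971, -0.001]
force: [3.3, -0.2, 3.6]
grip_width: 0.0602
```

Request:
send_rows(rotation=[[0,0,0],[0,0,0],[0,0,0]], slide=[[0,0,-0.02],[0,0,-0.04],[0,0,-0.05]], jaw=[60,60,60])

```text
time: 7.12
tool_pos: [0.5121, 0.0342, 0.1165]
tool_rot: [0.0, 0.24, 0.971, -0.001]
force: [1.6, -0.0, 5.6]
grip_width: 0.0602
```

Request:
send_rows(rotation=[[0,0,0],[0,0,0]], slide=[[0,0,-0.015],[0,0,-0.03]], jaw=[60,60])

```text
time: 7.28
tool_pos: [0.5123, 0.0341, 0.1156]
tool_rot: [0.001, 0.24, 0.971, -0.001]
force: [1.3, -0.5, 5.8]
grip_width: 0.0602
```

Request:
send_rows(rotation=[[0,0,0],[0,0,0]], slide=[[0,0,-0.015],[0,0,-0.03]], jaw=[60,60])

```text
time: 7.45
tool_pos: [0.5125, 0.034, 0.1149]
tool_rot: [0.001, 0.24, 0.971, -0.001]
force: [1.2, 0.1, 6.0]
grip_width: 0.0599
```

Request:
send_rows(rotation=[[0,0,0],[0,0,0]], slide=[[0,0,-0.015],[0,0,-0.03]], jaw=[60,60])

```text
time: 7.62
tool_pos: [0.5126, 0.0339, 0.1142]
tool_rot: [0.001, 0.24, 0.971, -0.001]
force: [-0.2, 0.8, 8.4]
grip_width: 0.0604
```

Request:
send_rows(rotation=[[0,0,0],[0,0,0]], slide=[[0,0,-0.015],[0,0,-0.03]], jaw=[60,60])

```text
time: 7.78
tool_pos: [0.5127, 0.0339, 0.1139]
tool_rot: [0.001, 0.24, 0.971, -0.001]
force: [-0.5, 0.6, 11.0]
grip_width: 0.0599
```

Request:
send_rows(rotation=[[0,0,0],[0,0,0],[0,0,0]], slide=[[0,0,-0.02],[0,0,-0.03],[0,0,-0.035]], jaw=[60,60,60])

```text
time: 8.03
tool_pos: [0.5128, 0.0338, 0.1137]
tool_rot: [0.001, 0.24, 0.971, -0.001]
force: [-2.3, 0.1, 13.4]
grip_width: 0.06
```

Request:
send_rows(rotation=[[0,0,0],[0,0,0],[0,0,0]], slide=[[0,0,-0.025],[0,0,-0.035],[0,0,-0.04]], jaw=[60,60,60])

```text
time: 8.28
tool_pos: [0.5128, 0.0339, 0.1135]
tool_rot: [0.001, 0.239, 0.971, -0.001]
force: [-3.3, -0.3, 14.6]
grip_width: 0.06
```

Request:
send_rows(rotation=[[0,0,0],[0,0,0],[0,0,0],[0,0,0]], slide=[[0,0,-0.03],[0,0,-0.04],[0,0,-0.045],[0,0,-0.045]], jaw=[60,60,60,60])

```text
time: 8.62
tool_pos: [0.5129, 0.0338, 0.1133]
tool_rot: [0.001, 0.239, 0.971, -0.001]
force: [-3.4, 0.1, 14.6]
grip_width: 0.0601
```

```bash
python3 - <<'E'
from bench import r
import numpy as np
np.set_printoptions(precision=4,suppress=True)
s=r.sense();print(s["tool_pos"],s["force"],np.linalg.norm(s["force"]),s["torque"])
E
```

```text
[0.5129 0.0338 0.1133] [-3.3669  0.1287 14.5503] 14.935359924159739 [ 0.2414  0.4686 -0.0469]
```

Request:
send_rows(rotation=[[0,0,0],[0,0,0],[0,0,0],[0,0,0]], slide=[[0,0,-0.04],[0,0,-0.05],[0,0,-0.055],[0,0,-0.055]], jaw=[60,60,60,60])

```text
time: 8.95
tool_pos: [0.513, 0.0338, 0.1131]
tool_rot: [0.0, 0.239, 0.971, -0.002]
force: [-3.2, 0.0, 16.8]
grip_width: 0.0597
```

Request:
send_rows(rotation=[[0,0,0],[0,0,0],[0,0,0],[0,0,0]], slide=[[0,0,-0.05],[0,0,-0.055],[0,0,-0.057],[0,0,-0.057]], jaw=[60,60,60,60])

```text
time: 9.28
tool_pos: [0.513, 0.0338, 0.1129]
tool_rot: [0.0, 0.239, 0.971, -0.002]
force: [-4.7, 0.2, 18.8]
grip_width: 0.06
```

Request:
send_rows(rotation=[[0,0,0],[0,0,0],[0,0,0],[0,0,0],[0,0,0],[0,0,0],[0,0,0],[0,0,0],[0,0,0],[0,0,0],[0,0,0],[0,0,0],[0,0,0]], slide=[[0,0,0.1],[0,0,0.5],[0,0,1.2],[0,0,2],[0,0,3],[0,0,4],[0,-1,4],[0,-2,4],[0,-3,4],[0,-4,4],[0,-5,4],[0,-6,4],[0,-6,4]], jaw=[60,60,60,60,60,60,60,60,60,60,70,70,70])

```text
time: 10.37
tool_pos: [0.5109, -0.2119, 0.2709]
tool_rot: [-0.002, 0.242, 0.97, -0.003]
force: [0.9, -0.6, -0.0]
grip_width: 0.0698
```

```bash
python3 - <<'E'
from bench import r
from h import *
np.set_printoptions(precision=4,suppress=True)
s=r.sense();print(s["tool_pos"],s["tool_rot"],s["q"],s["force"])
for n in("scene","top"):
    f=r.grab_frame(n); np.savez(n+"2.npz",**f)
crop(load("top2"),"pics/tc2.png",240,145,320,235,6); crop(load("scene2"),"pics/sc2.png",225,180,300,275,6)
X=np.array([np.cos(np.radians(152.3)),np.sin(np.radians(152.3))]);Y=np.array([-X[1],X[0]])
cen=np.array([.4618,.0597])
C=cloud(load("top2"))[150:230,240:320].reshape(-1,3)
L=np.c_[(C[:,:2]-cen)@X,(C[:,:2]-cen)@Y,C[:,2]]
z=L[:,2];x=L[:,0];y=L[:,1]
def rep(n,m): print(n,m.sum(),np.median(L[m],0),np.percentile(L[m],5,0),np.percentile(L[m],95,0))
ok=(abs(x)<.12)&(abs(y)<.09)&(z<.3)
rep("handle",ok&(z>.15)&(x>.02)); rep("bar",ok&(z>.16)&(x<0))
rep("wings",ok&(z>.1)&(z<.13)&(x<-.03)&(abs(y)>.024))
m=ok&(z>.085)&(z<.13)&(x>-.02)&(x<.04);rep("arm",m);print(np.polyfit(x[m],z[m],1))
m=ok&(z>.085)&(z<.13)&(x>-.07)&(x<-.04);print(np.polyfit(x[m],z[m],1))
C0=cloud(load("top0"))[150:230,240:320].reshape(-1,3);L=np.c_[(C0[:,:2]-cen)@X,(C0[:,:2]-cen)@Y,C0[:,2]]
x,y,z=L.T;m=(abs(y)<.05)&(z>.12)&(z<.17)&(x>-.02)&(x<.04);print("before",np.polyfit(x[m],z[m],1))
E
```

```text
[ 0.5109 -0.2119  0.2709] [-0.002   0.2422  0.9702 -0.0026] [-0.6079  0.0713  1.5808 -0.0062  1.4913 -1.6889] [ 0.9003 -0.6293 -0.0449]
handle 79 [0.0538 0.0021 0.1816] [ 0.0421 -0.0104  0.1598] [0.0657 0.0126 0.1867]
bar 40 [-0.053  -0.0005  0.1828] [-0.0626 -0.0071  0.1769] [-0.0427  0.0061  0.1874]
wings 159 [-0.0538  0.0241  0.1135] [-0.0658 -0.0512  0.1078] [-0.0424  0.0506  0.1183]
arm 136 [0.0098 0.0004 0.1052] [-0.0168 -0.0098  0.0986] [0.0364 0.0097 0.111 ]
[0.0855 0.1043]
[0.0027 0.1137]
before [-0.0401  0.1475]
```

View pics/tc2.png

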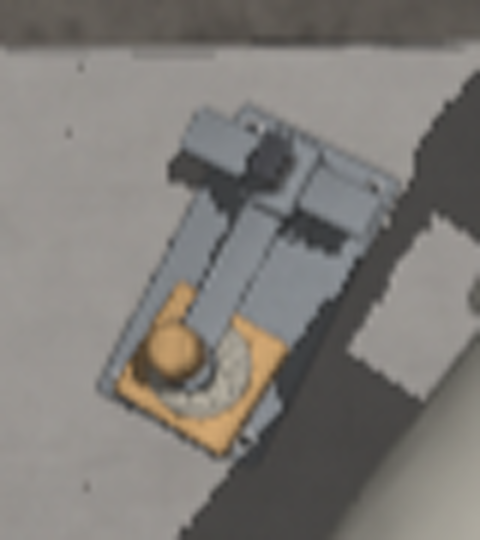

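View pics/sc2.png

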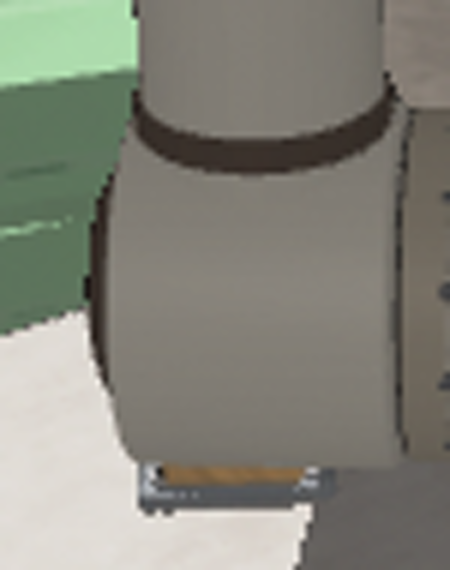

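The top crop shows the jaw lower and holding (wings at about z 0.1135), with the handle at (174,347). The plate sits central on the block at (205,370), and the scene view is blocked by the arm.

```bash
python3 - <<'E'
from h import *
np.set_printoptions(precision=4,suppress=True)
X=np.array([np.cos(np.radians(152.3)),np.sin(np.radians(152.3))]);Y=np.array([-X[1],X[0]])
cen=np.array([.4618,.0597])
for n in("top0","top2"):
    f=load(n); C=cloud(f)[185:225,250:290]; im=f["pixels"][185:225,250:290]
    m=(C[...,2]>(.2 if n=="top0" else .16))&(C[...,2]<.25)
    v,u=np.nonzero(m); u0,v0=u.mean()+250,v.mean()+185
    (uc,vc),rad=cv2.minEnclosingCircle(np.c_[u,v].astype(np.float32)); 
    zt=np.percentile(C[m][:,2],70)
    p=onplane(f,(u0,v0),zt);print(n,m.sum(),u0,v0,uc+250,vc+185,rad,zt,p,(p[:2]-cen)@X,(p[:2]-cen)@Y, C[m].mean(0), onplane(f,(uc+250,vc+185),zt))
E
```

```text
top0 80 266.5 203.125 266.5 203.0714282989502 4.953969478607178 0.22512227254671685 [0.4109 0.0844 0.2251] 0.05650928948816977 0.0017646662694993415 [0.4111 0.0847 0.2221] [0.4111 0.0844 0.2251]
top2 74 268.5810810810811 203.1081081081081 268.60526275634766 203.13157844543457 4.884498119354248 0.1840886844173583 [0.4137 0.083  0.1841] 0.0534102215883234 0.0017130802027468205 [0.4139 0.0833 0.1813] [0.4136 0.0829 0.1841]
```

Request:
send_rows(rotation=[[0,0,0],[0,0,0],[0,0,0],[0,0,0],[0,0,0],[0,0,0],[0,0,0],[0,0,0],[0,0,0],[0,0,0],[0,0,0]], slide=[[-0.3,0.9,0],[-0.6,1.8,0],[-0.9,2.7,0],[-1.2,3.6,0],[-1.5,4.5,0],[-1.8,5.4,0],[-2.1,6.3,0],[-2.44,7.385,0],[-2.44,7.385,0],[-2.44,7.385,-0.8],[-2.44,7.385,-0.8]], jaw=[70,70,70,70,70,70,70,70,70,70,70])

```text
time: 11.38
tool_pos: [0.4103, 0.0904, 0.2344]
tool_rot: [-0.006, 0.239, 0.971, -0.002]
force: [-1.0, -0.5, -1.1]
grip_width: 0.0697
```

```bash
python3 - <<'E'
from bench import r
import numpy as np
np.set_printoptions(precision=4,suppress=True)
s=r.sense();print(s["tool_pos"],s["tool_rot"],s["q"],s["force"],s["torque"])
E
```

```text
[0.4103 0.0904 0.2344] [-0.0063  0.2386  0.9711 -0.0018] [-0.0714 -0.2671  1.9659 -0.0014  1.4558 -1.1601] [-1.0322 -0.5477 -1.0759] [ 0.0654 -0.0921  0.0649]
```

Request:
send_rows(rotation=[[0,0,0],[0,0,0],[0,0,0],[0,0,0],[0,0,0],[0,0,0],[0,0,0],[0,0,0],[0,0,0],[0,0,0]], slide=[[0.075,-0.17,-0.3],[0.075,-0.17,-0.5],[0.075,-0.17,-0.7],[0.075,-0.17,-1.0],[0.075,-0.17,-1.3],[0.075,-0.17,-1.6],[0.075,-0.17,-1.9],[0.075,-0.17,-2.2],[0.075,-0.17,-2.38],[0.075,-0.17,-2.38]], jaw=[70,70,70,70,70,70,70,70,70,70])

```text
time: 12.22
tool_pos: [0.4121, 0.0836, 0.1378]
tool_rot: [-0.008, 0.239, 0.971, -0.002]
force: [-0.0, 0.7, -0.6]
grip_width: 0.0699
```

Request:
send_rows(rotation=[[0,0,0],[0,0,0],[0,0,0],[0,0,0],[0,0,0],[0,0,0],[0,0,0],[0,0,0]], slide=[[0.03,0,0],[0.03,0,0],[0.03,0,0],[0.03,0,0],[0.03,0,0],[0.03,0,0],[0.03,0,0],[0.03,0,0]], jaw=[40,32,29,26,24,24,24,24], grip_force=25)

```text
time: 12.88
tool_pos: [0.4142, 0.0846, 0.1385]
tool_rot: [-0.007, 0.239, 0.971, -0.001]
force: [1.0, 5.9, 0.9]
grip_width: 0.0274
```

```bash
python3 - <<'E'
from bench import r
import numpy as np
np.set_printoptions(precision=4,suppress=True)
s=r.sense();print(s["tool_pos"],s["tool_rot"],s["q"],s["force"],s["torque"],s["grip_width"])
E
```

```text
[0.4142 0.0846 0.1385] [-0.007   0.239   0.971  -0.0006] [-0.0869 -0.166   2.0763  0.001   1.2453 -1.1753] [1.0491 5.8927 0.858 ] [ 0.9708 -0.5442  0.0469] 0.027395041759948845
```

Request:
send_rows(rotation=[[0,0,-1],[0,0,-2],[0,0,-3],[0,0,-4],[0,0,-5],[0,0,-6],[0,0,-7],[0,0,-8],[0,0,-9]], slide=[[0,0,0],[0,0,0],[0,0,-0.005],[0,0,-0.005],[0,0,-0.01],[0,0,-0.01],[0,0,-0.01],[0,0,-0.015],[0,0,-0.015]], jaw=[24,24,24,24,24,24,24,24,24])

```text
time: 13.63
tool_pos: [0.4134, 0.0846, 0.1379]
tool_rot: [-0.008, 0.594, 0.805, 0.001]
force: [-1.7, 1.3, 1.9]
grip_width: 0.0273
```

```bash
python3 - <<'E'
from bench import r
import numpy as np
np.set_printoptions(precision=4,suppress=True)
s=r.sense();print(s["tool_pos"],s["tool_rot"],s["q"],s["force"],s["torque"],s["grip_width"])
E
```

```text
[0.4134 0.0846 0.1379] [-0.0075  0.5938  0.8046  0.0013] [-0.0943 -0.1724  2.0831  0.0106  1.2424 -0.3969] [-1.7413  1.2624  1.9496] [-0.0193  0.7162  0.1541] 0.027303299725665437
```

Request:
send_rows(rotation=[[0,0,-1],[0,0,-2],[0,0,-3],[0,0,-4],[0,0,-5],[0,0,-6],[0,0,-7],[0,0,-8],[0,0,-9]], slide=[[0,0,0],[0,0,0],[0,0,-0.005],[0,0,-0.005],[0,0,-0.01],[0,0,-0.01],[0,0,-0.01],[0,0,-0.015],[0,0,-0.015]], jaw=[24,24,24,24,24,24,24,24,24])

```text
time: 14.38
tool_pos: [0.4124, 0.0851, 0.1374]
tool_rot: [-0.008, 0.857, 0.514, 0.003]
force: [-1.3, 2.8, 3.4]
grip_width: 0.0273
```

```bash
python3 - <<'E'
from bench import r
import numpy as np
np.set_printoptions(precision=4,suppress=True)
s=r.sense();print(s["tool_pos"],s["tool_rot"],s["q"],s["force"],s["torque"],s["grip_width"])
E
```

```text
[0.4124 0.0851 0.1374] [-0.0076  0.8575  0.5144  0.0032] [-0.098  -0.183   2.0933  0.0171  1.2353  0.3864] [-1.2762  2.7897  3.3905] [0.6079 0.9888 0.1721] 0.02733203495782005
```

Request:
send_rows(rotation=[[0,0,-1],[0,0,-2],[0,0,-3],[0,0,-4],[0,0,-5],[0,0,-6],[0,0,-7],[0,0,-8],[0,0,-9]], slide=[[0,0,0],[0,0,0],[0,0,0],[0,0,0],[0,0,0],[0,0,0],[0,0,0],[0,0,0],[0,0,0]], jaw=[24,24,24,24,24,24,24,24,24])

```text
time: 15.13
tool_pos: [0.4126, 0.0859, 0.1374]
tool_rot: [-0.007, 0.989, 0.145, 0.006]
force: [3.1, 3.6, -1.8]
grip_width: 0.0273
```

```bash
python3 - <<'E'
from bench import r
import numpy as np
np.set_printoptions(precision=4,suppress=True)
s=r.sense();print(s["tool_pos"],s["tool_rot"],s["q"],s["force"],s["torque"],s["grip_width"])
E
```

```text
[0.4126 0.0859 0.1374] [-0.0067  0.9894  0.145   0.0064] [-0.096  -0.194   2.1026  0.0171  1.2239  1.178 ] [ 3.1047  3.6006 -1.7779] [ 1.0283 -0.0899  0.1665] 0.02725373803217253
```

Request:
send_rows(rotation=[[0,0,-1],[0,0,-2],[0,0,-3],[0,0,-4],[0,0,-5],[0,0,-6],[0,0,-7],[0,0,-8],[0,0,-8.8],[0,0,-8.8]], slide=[[0,0,0],[0,0,0],[0,0,-0.005],[0,0,-0.005],[0,0,-0.01],[0,0,-0.01],[0,0,-0.01],[0,0,-0.01],[0,0,-0.01],[0,0,-0.01]], jaw=[24,24,24,24,24,24,24,24,24,24])

```text
time: 15.97
tool_pos: [0.4131, 0.0858, 0.1371]
tool_rot: [-0.004, 0.971, -0.237, 0.009]
force: [3.8, 0.2, -1.6]
grip_width: 0.0276
```

```bash
python3 - <<'E'
from bench import r
import numpy as np
np.set_printoptions(precision=4,suppress=True)
s=r.sense();print(s["tool_pos"],s["tool_rot"],s["q"],s["force"],s["torque"],s["grip_width"])
E
```

```text
[0.4131 0.0858 0.1371] [-0.0039  0.9715 -0.2369  0.009 ] [-0.0872 -0.1983  2.1069  0.0053  1.2141  1.9602] [ 3.8139  0.1645 -1.6018] [ 0.193  -0.3212  0.0753] 0.0276318326303373
```

Request:
send_rows(rotation=[[0,0,0],[0,0,0],[0,0,0],[0,0,0],[0,0,0],[0,0,0],[0,0,0],[0,0,0],[0,0,0],[0,0,0],[0,0,0],[0,0,0],[0,0,0],[0,0,0],[0,0,0],[0,0,0],[0,0,0],[0,0,0],[0,0,0],[0,0,0]], slide=[[0,0,0],[0,0,0],[0,0,0],[0,0,0],[0,0,0.5],[0,0,1.2],[0,0,2],[0,0,3],[0,0,4],[0,-1,4],[0,-2,4],[0,-3,4],[0,-4,4],[0,-5,4],[0,-6,4],[0,-7,4],[0,-8,4],[0,-9,4],[0,-10,4],[0,-10,4]], jaw=[35,50,70,70,70,70,70,70,70,70,70,70,70,70,70,70,70,70,70,70])

```text
time: 17.63
tool_pos: [0.4116, -0.3197, 0.2957]
tool_rot: [-0.003, 0.971, -0.239, 0.008]
force: [-0.7, -0.1, 0.4]
grip_width: 0.07
```

```bash
python3 - <<'E'
from bench import r
from h import *
np.set_printoptions(precision=4,suppress=True)
s=r.sense();print(s["tool_pos"],s["q"],s["force"])
for n in("scene","top"):
    f=r.grab_frame(n); np.savez(n+"3.npz",**f)
crop(load("top3"),"pics/tc3.png",240,145,320,235,6); crop(load("scene3"),"pics/sc3.png",225,180,300,275,6)
X=np.array([np.cos(np.radians(152.3)),np.sin(np.radians(152.3))]);Y=np.array([-X[1],X[0]])
cen=np.array([.4618,.0597])
for n in("top0","top2","top3"):
    C=cloud(load(n))[150:230,240:320].reshape(-1,3)
    L=np.c_[(C[:,:2]-cen)@X,(C[:,:2]-cen)@Y,C[:,2]]
    x,y,z=L.T; ok=(abs(x)<.12)&(abs(y)<.09)&(z<.3)
    h=ok&(x>.03)&(z>.165); w=ok&(z>.1)&(z<.17)&(x<-.035)&(abs(y)>.024); a=ok&(abs(y)<.012)&(z>.09)&(z<.17)&(x>-.02)&(x<.04)
    q=np.polyfit(x[a],z[a],1)
    print(n,"handle",L[h].mean(0),"top",np.percentile(z[h],70),"wing",L[w][:,2].mean(),"arm mean",L[a].mean(0),"slope",q)
E
```

```text
[ 0.4116 -0.3197  0.2957] [-0.902  -0.036   1.6415  0.015   1.5273  1.1519] [-0.6785 -0.0525  0.4055]
top0 handle [0.0566 0.0025 0.2184] top 0.22472936610244695 wing 0.15847870338819214 arm mean [0.0101 0.0001 0.1471] slope [-0.0401  0.1475]
top2 handle [0.0534 0.0014 0.1813] top 0.1840886844173583 wing 0.11342785336587091 arm mean [0.0097 0.0001 0.1053] slope [0.0805 0.1045]
top3 handle [0.0516 0.0012 0.1809] top 0.18315256704655913 wing 0.11424000443932567 arm mean [0.0098 0.0001 0.1069] slope [0.0731 0.1062]
```

View pics/tc3.png

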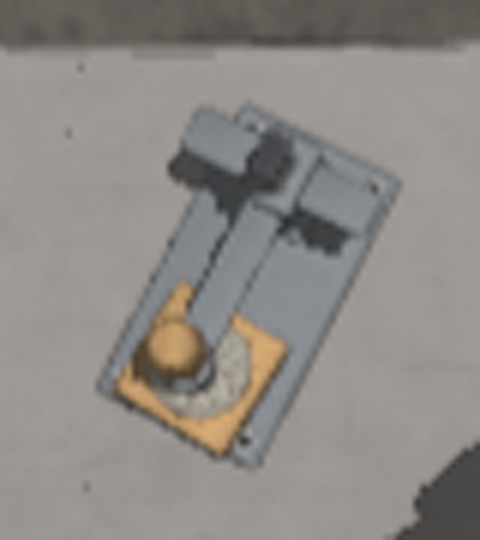

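View pics/sc3.png

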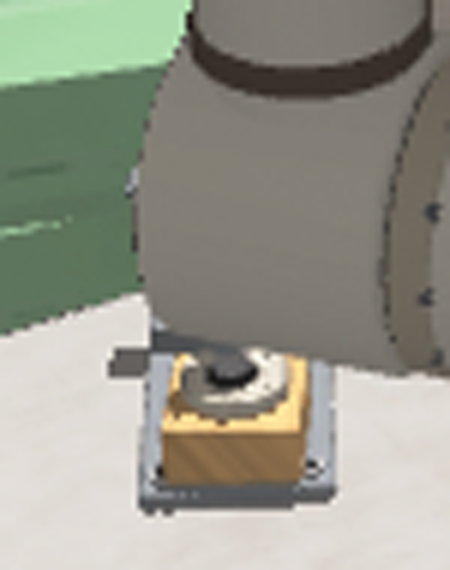

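Top crop: the jaw is still down, the plate's right edge is at (250,370) and the block corners are at (120,385), (220,455) and (288,348). The scene crop shows the pad resting on the plate at (232,378). I'll check the plate's centring numerically before handing in.

```bash
python3 - <<'E'
from h import *
from scipy.optimize import least_squares
np.set_printoptions(precision=4,suppress=True)
X=np.array([np.cos(np.radians(152.3)),np.sin(np.radians(152.3))]);Y=np.array([-X[1],X[0]]);cen=np.array([.4618,.0597])
for n,(a,b,c,d) in {"top0":(180,225,255,292),"top3":(180,225,255,292),"scene0":(230,268,245,285),"scene3":(232,268,248,290)}.items():
    f=load(n); hsv=cv2.cvtColor(f["pixels"],cv2.COLOR_RGB2HSV)
    H,S,V=[hsv[a:b,c:d,i].astype(int) for i in range(3)]
    wood=(H>8)&(H<24)&(S>90)
    C=cloud(f)[a:b,c:d]; z=C[...,2]
    def pts(m,zz):
        v,u=np.nonzero(m); return np.array([onplane(f,(x+c,y+a),zz)[:2] for x,y in zip(u,v)])
    blk=wood&(z>.035)&(z<.054)
    hull=pts(blk,.047); l=np.c_[(hull-cen)@X,(hull-cen)@Y]
    # plate: not wood, bright, z 52..66
    pl=(S<70)&(V>110)&(z>.05)&(z<.066)
    p=pts(pl,.058); q=np.c_[(p-cen)@X,(p-cen)@Y]
    h=cv2.convexHull(q.astype(np.float32))[:,0]
    r=np.linalg.norm(h-np.array([.055,0]),axis=1); h=h[r>.02]
    s=least_squares(lambda k:np.hypot(h[:,0]-k[0],h[:,1]-k[1])-.028,[.055,0],loss="soft_l1",f_scale=.001).x
    print(n,"block",l.min(0),l.max(0),"mid",(l.min(0)+l.max(0))/2,"plate",len(q),q.min(0),q.max(0),"fit",s)
E
```

```text
top0 block [ 0.0206 -0.0336] [0.0899 0.0371] mid [0.0553 0.0017] plate 114 [ 0.0268 -0.0089] [0.08   0.0283] fit [ 0.0532 -0.0004]
top3 block [ 0.018 -0.035] [0.09   0.0371] mid [0.054 0.001] plate 94 [ 0.0268 -0.0118] [0.08   0.0283] fit [ 0.053  -0.0004]
scene0 block [ 0.0225 -0.0354] [0.1112 0.0336] mid [ 0.0668 -0.0009] plate 175 [ 0.0295 -0.0268] [0.0941 0.0249] fit [ 0.0588 -0.0011]
scene3 block [ 0.0225 -0.0357] [0.1104 0.0336] mid [ 0.0664 -0.001 ] plate 113 [ 0.0365 -0.0268] [0.0901 0.0249] fit [ 0.0623 -0.0013]
```

The plate is about 2 mm from the block's middle and hasn't moved between the first and last top views. The last estimates put the clamp force in the band, so I'm handing in.

```bash
python3 - <<'E'
from bench import r
print(r.close_job(), r.sense()["time"])
E
```

```text
the job is handed in; nothing more can be done
the job is handed in; nothing more can be done
```

The plate is clamped and the job is handed in; the last reading before that was 17.6 s. The simulator gave no verdict, and I could not measure the clamping force directly.

- **What I did:** I pushed the jaw down with both fingertips on the wings. It slid at about 3–4 N, and I stopped at 18.8 N downward (about 19.4 N in all). The jaw stayed bound after I backed off. I then gripped the handle, turned it 180° clockwise at up to about 0.17 N m, let go and moved clear.
- **Jaw tilt:** The jaw held its place, with the wing tops at about 114 mm. From the handle's sinking, the tilt was about 0.04 rad after the push and rose by about 0.01–0.02 rad with the screw.
- **Clamping force:** I estimate about 40 N on the plate, from the turning torque and the tilt change; this is rough, about ±15 N.
- **Plate:** In the top views it is about 2 mm from the block's middle and did not move.
- **Checks that disagreed or were weak:**
  - The slope I fitted to the jaw's arm was too noisy to use: −0.04, 0.08 and 0.07 at the start, after the push and at the end.
  - The same slope fit showed no rise from the screw, unlike the handle and arm heights.
  - The plate and block fits from the scene camera were biased, by visible block sides and the arm in the way, so I relied on the top view.
- **Stamp, tape and scraper:** I did not re-measure them. The arm went nowhere near them, as planned.

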